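Post a well plate through the gravity flap of an imaging hood

TASK

Push the well plate along the loading tray and through the hanging flap of the clear hood, using the fingertips only and never lifting or carrying the plate, until the whole plate has dropped off the sill and lies flat on the sunken floor inside. Then draw the fingers back out so that the flap swings fully shut behind it. Leave the bottle, the dish and the carton where they stand.

Things in the scene. Friction and masses are not known exactly. Their poses are not given: they have to be found in the camera images.
- hatch: Fixed clear hood, grey loading tray at its mouth, standing sideways: its mouth faces the robot's left. Origin: on the table surface, in the plane of the shut flap, midway across the mouth; +x points through the mouth into the hood, z up. All x, y below are in this frame. Tray floor: 20 mm above the table, x = -175 to +4 mm, 230 mm wide. Sunken bay floor: 11 mm above the table, x = +4 to +160 mm (back wall), 168 mm wide.
- sill (a point): Middle of the sill edge, on the tray floor's surface: hood x = +4 mm, 20 mm above the table; here the floor steps straight down 9 mm. Two guide rails, 12 mm high and 6 mm thick, stand on the tray: inner faces at y = +-72 mm from x = -4 to -30 mm, then flaring out to about +-105 mm at x = -165 mm.
- hinge (a point): Middle of the flap's hinge line, the top of the mouth: hood x = 0, 155 mm above the table (135 mm above the tray). Axis along hood y. The mouth is 154 mm wide between fixed posts. A fixed header bar runs above the hinge, x = -4 to +10 mm, 157 to 167 mm above the table; the clear roof behind it is 160 to 165 mm above the table.
- flap (a joint): Thin dark grey flap, 144 mm wide, 122 mm long, 3 mm thick, 90 g. 0 rad = shut, hanging plumb; grows as its lower edge swings into the hood (only that way), up to 1.3. Shut, its lower edge is 13 mm above the tray floor. When let go it falls shut by its own weight, softly damped, in about a second. The plate's front edge or the fingers push it open with about 1 N.
- plate: Loose white lidded well plate, six round wells on top: 85 mm (its x) by 127 mm (its y), 20 mm high, about 110 g. Origin: centre of its underside, z up. It lies on the tray, its +x side towards the flap. Going over the sill it tips nose down, its rear edge rising up to 9 mm; once wholly past the sill it drops flat on the bay floor, its top 2 mm below the shut flap's edge.
- bottle: Bystander: amber bottle with black cap, 64 mm across, 150 mm high, standing on the table behind the hood; origin at the centre of its underside.
- dish: Bystander: round pale plastic dish, 90 mm across, 18 mm high, on the table beside the tray; origin at the centre of its underside.
- carton: Bystander: small cardboard carton, 60 x 80 x 50 mm high, on the table beside the hood; origin at the centre of its underside.
Things that resemble listed ones, but are neither listed nor needed, are in the scene too. What is shaped like the plate but green is not meant.

How it is judged (in metres and radians):
On the way, in this order (a step that is already met when the one before it is completed fails the run):
1. the flap is pushed open with the plate's front edge in the mouth (value of joint flap above 0.2 rad and x of plate in the frame of hatch above -0.047 m), for 0.1 s.
2. the whole plate is past the sill and lies on the bay floor (x of plate in the frame of hatch between 0.044 and 0.13 m and z of plate in the frame of hatch below 0.0145 m and angle between plate's own z axis and vertical below 0.06 rad), for 0.2 s.
At the end, for the whole second after the job is handed in: The plate lies flat (within 0.06 rad) on the sunken bay floor (underside under 14.5 mm above the table), its centre more than 44 mm beyond the flap plane, at rest; the flap is shut (below 0.06 rad); bottle, dish and carton are within 20 mm of where they stood (all of step 2 and value of joint flap below 0.06 rad and linear speed of plate below 0.01 m/s and distance of each of bottle, dish, carton from where it was at the start of the episode below 0.02 m); the robot touches nothing.
It fails at once if the plate is lifted (underside centre more than 20 mm above the tray floor) or tipped up by more than 0.5 rad (height (world z) of plate above 0.04 m or angle between plate's own z axis and vertical above 0.5 rad).
It fails at once if bottle, dish or carton pushed or carried more than 20 mm away (distance of any of bottle, dish, carton from where it was at the start of the episode above 0.02 m).
It also fails if it takes over 42 s, if anything falls off the work surface, if the arm or the gripper's body presses on something with over 40 N, if the wrist force passes 120 N, or if a joint passes its speed limit or range.

ROBOT

A 6-joint arm with a two-finger parallel gripper is mounted at the origin on the work surface. World frame = base frame: x ahead of the robot, y to its left, z up, the work surface at z = 0. Lengths are in m, angles in degrees, forces in N, time in s.
With the tool pointing down it reaches from about 0.3 to 0.85 m from the base axis. Payload 4.2 kg.
Tool frame: the origin (TCP) lies at the centre of the arm's flange, where the gripper is bolted on; the fingertips stand 191 mm ahead of it and the grasp point (between the pads) lies 172 mm ahead of it (ctrl.pinch_z is the distance from the TCP to the grasp point, in m); z points along the fingers, y is the line along which they close (so a half turn about z gives the same grasp; the last joint's range is limited). The gripper opens to 91 mm and grips with 3 to 60 N. Pads are 32 mm wide; open, the fingers measure 118 mm over their backs; the gripper's body (76 mm by 178 mm) begins 60 mm behind the grasp point.
Start: joints at [75.115, 18.312, 89.639, -0, 72.044, -1.146], TCP at [0.137, 0.559, 0.405] pointing down, gripper open.
Joint ranges: [-177.97, 177.97], [-48.28, 115.42], [12.27, 149.76], [-77.06, 257.06], [2.81, 150.46], [-146.56, 146.56]. Speed limits (degrees/s): [147.25, 147.25, 180, 180, 180, 180].

INTERFACE

Orientations are given as a 3x3 rotation matrix whose columns are the frame's x, y, z axes.
In Python, from plant import ctrl gives the robot as it stands.
- The arm moves only by the shell command python3 -m jog 'ROWS' [FORCE]. ROWS is a JSON object of lists of equal length, an entry for each row: "grip": the opening, from 0 (shut) to 1 (fully open); "offset": the shift along the tool's x, y, z scaled (see below), a list of three; "spin": the turn about the tool's z scaled (see below). In form: {"grip": [grip, ...], "offset": [[tx, ty, tz], ...], "spin": [spin, ...]}. A call has 1 to 10 rows; each row shifts and turns the commanded pose from where the row before left it, along the tool's axes as they then stand; what a row does not reach is not made up. The controller multiplies each number of a shift by 0.1 m and each number of a turn by pi rad. A row lasts 1/12 s, in which the tool goes at most 41.7 mm and 7.16 degrees, less where a joint would pass 70% of its speed; a pose out of reach is approached as far as the arm can. A call with a number of a shift or a turn outside -1 to 1 is refused whole. A call with a gripper value outside its range is refused whole. The fingers move at their own pace and stop on an object; FORCE is the grip in N (left out, the last holds). Time passes only in rows, so rows that do not move let the fingers close. It gives the time, the measured TCP pose, the force, the opening and the grip force at its end, in the units of the state.
- ctrl.read_state(): the state, without advancing time (a new reading comes with each control period).
- ctrl.grab_frame(name): name is "scene" or "top" or "wrist"; returns (picture, depth): 420x560x3 uint8, red, green, blue; 420x560 float32, m along the optical axis (not along the pixel's ray), 0 where there is no reading.
- ctrl.camera_info(name): a dict with "camera_matrix" (3x3 intrinsics, pixels), "k1" (the pictures are not rectified: a ray, as slopes to the right and down, at radius r is drawn at 1 + k1 r^2 times it, then the intrinsics apply), "rvec" (rotation vector, rad) and "tvec" (3), from world to camera coordinates, as OpenCV has them. Camera axes: x right, y down, z forward; pixel columns grow to the right and rows downward; lengths in m; the calibration is good to about 2 mm. A picture is of the moment at which its call begins: read the wrist's pose just before it. camera_info takes no time and is no camera call; for the wrist camera it gives the pose at the moment of the call.
- ctrl.close_job(): hands the job in; it is judged then, once.
The state is a dict: "time_s": time; "joint_pos": joint angles; "dq": joint speeds; "tau": joint torques, N m; "ee_pos": TCP position; "ee_rot": TCP orientation; "wrist_force": force on the tool from outside, world axes, zero at the start; "ft_torque": the same for the moment, N m; "opening": finger opening in m; "grasp_force": force on a finger pad.
Only numpy, scipy, OpenCV 4.12 (cv2) and the standard library are available. Lean on these libraries where they do the work, as an engineer would, in place of code of your own. Each camera call takes 0.05 s, during which the arm holds its last target. There are 200 camera calls.

## Working session

There is one attempt and no reset: what is moved stays moved. The work goes in short steps, Python scripts to look and compute and a shell command to move; the robot and the scene stay as the last step left them, time stands still between calls to the robot, and variables do not carry over. Pictures are saved under pics/ and viewed, at most 10 in all, crops included, and the job is handed in when it is done.

```bash
mkdir -p pics; ls; cat > h.py <<'E'
import numpy as np, cv2
from plant import ctrl
def cam(n):
    c=ctrl.camera_info(n); return np.array(c["camera_matrix"],float),float(c["k1"]),cv2.Rodrigues(np.array(c["rvec"],float))[0],np.array(c["tvec"],float).ravel()
def ray(c,uv):
    K,k1,R,t=c
    p=cv2.undistortPoints(np.array(uv,float).reshape(-1,1,2),K,np.array([k1,0,0,0,0.])).reshape(-1,2)
    return -R.T@t,(R.T@np.c_[p,np.ones(len(p))].T).T
def plane(c,uv,z):
    o,d=ray(c,uv); return o+d*((z-o[2])/d[:,2])[:,None]
def world(c,uv,depth):
    o,d=ray(c,uv); return o+d*np.asarray(depth)[:,None]
E
python3 - <<'E'
from h import *
for n in("top","scene"):
    im,d=ctrl.grab_frame(n); cv2.imwrite(f"pics/{n}0.png",im[:,:,::-1]); np.savez(f"{n}0.npz",im=im,d=d)
    c=cam(n);print(n,(-c[2].T@c[3]).round(3),c[0].round(1).tolist(),c[1])
s=ctrl.read_state();print(s["time_s"],s["ee_pos"],s["ee_rot"],s["opening"])
E
```

```text
pics
top [ 0.388 -0.016  0.91 ] [[390.3, 0.0, 281.4], [0.0, 390.3, 212.8], [0.0, 0.0, 1.0]] 0.014705397694241567
scene [ 1.033 -0.357  0.841] [[398.5, 0.0, 276.4], [0.0, 398.5, 208.5], [0.0, 0.0, 1.0]] -0.011225685965080064
0.1 [0.13651743 0.55838455 0.40398871] [[-9.71391696e-01  2.37482609e-01 -4.29198021e-04]
 [ 2.37482994e-01  9.71390354e-01 -1.61511232e-03]
 [ 3.33577299e-05 -1.67083393e-03 -9.99998604e-01]] 0.09115279828782329
```

View pics/top0.png

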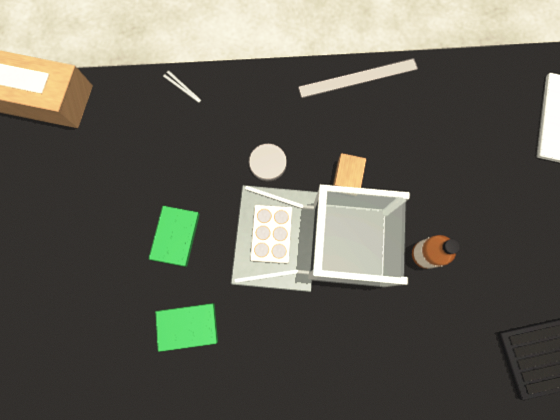

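View pics/scene0.png

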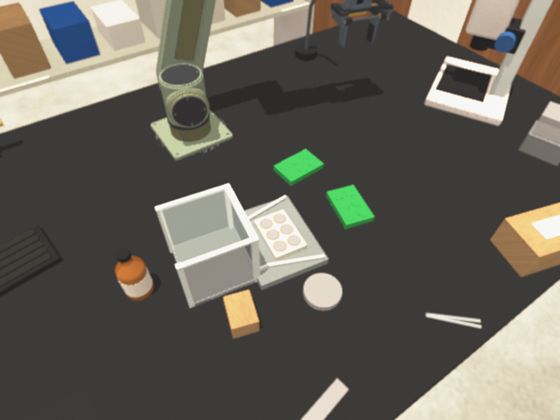

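Top view: the plate sits on the tray around (271,234), and the tray's left edge runs from (247,187) to (233,287). The mouth is at u≈315 and the hood runs to u≈405. The dish is at (268,162), the carton at (349,172) and the bottle at (435,252). The scene view shows the same layout, with nothing between the arm and the tray.

```bash
python3 - <<'E'
from h import *
f=np.load("top0.npz");im=f["im"];d=f["d"];c=cam("top")
v,u=np.mgrid[0:420,0:560]
P=world(c,np.c_[u.ravel(),v.ravel()],d.ravel()).reshape(420,560,3);z=P[...,2]
sub=(slice(180,300),slice(225,320))
m=np.zeros(z.shape,bool);m[sub]=True
g=im.max(2)
print("plate pix",im[214,275],z[214,275],"tray",im[280,262],z[280,262],im[255,240],z[255,240],"table z",z[330,260])
def rect(mask,zz,name):
    mask=cv2.morphologyEx(mask.astype(np.uint8),cv2.MORPH_OPEN,np.ones((3,3)))
    n,l,s,ce=cv2.connectedComponentsWithStats(mask);i=1+s[1:,4].argmax()
    cs,_=cv2.findContours((l==i).astype(np.uint8),cv2.RETR_EXTERNAL,cv2.CHAIN_APPROX_NONE)
    p=max(cs,key=len).reshape(-1,2)
    w=plane(c,p,zz)[:,:2].astype(np.float32);r=cv2.minAreaRect(w*1000)
    print(name,s[i],r,cv2.boxPoints(r).round(0).tolist()); return w
rect(m&(z>.033)&(z<.05)&(u<300)&(v>200)&(v<266),.04,"plate z")
mm=m&(g>190)&(v>200)&(v<266)&(u<300); rect(mm,.04,"plate colour")
# tray left edge, top/bottom edges on tray plane
t=m&(g>70)&(u<312)
for nm,pts in (("left",[(np.where(t[r,225:312])[0][0]+225-.5,r) for r in range(200,282,4)]),
 ("top",[(q,np.where(t[180:300,q])[0][0]+180-.5) for q in range(252,312,4)]),
 ("bot",[(q,np.where(t[180:300,q])[0][-1]+180+.5) for q in range(240,310,4)])):
    w=plane(c,pts,.02)[:,:2].astype(np.float32)
    L=cv2.fitLine(w,cv2.DIST_HUBER,0,.01,.01).ravel();print(nm,L.round(4),"ang",np.degrees(np.arctan2(L[1],L[0])).round(2), pts[0],pts[-1])
E
python3 - <<'E'
import cv2
a=cv2.imread("pics/top0.png")[170:310,220:420];cv2.imwrite("pics/crop1.png",cv2.resize(a,None,fx=4,fy=4,interpolation=cv2.INTER_NEAREST))
E
```

```text
plate pix [242 225 203] 0.04090917381541592 tray [216 218 200] 0.01847397969629727 [215 217 198] 0.018609049237386266 table z 0.001405223964682456
plate z [ 251  205   41   58 2088] ((533.25244140625, -5.970867156982422), (84.71204376220703, 127.1409912109375), 82.90784454345703) [[465.0, -40.0], [591.0, -56.0], [602.0, 28.0], [475.0, 44.0]]
plate colour [ 234  201   66   65 3831] ((534.5751953125, 3.372528076171875), (144.28822326660156, 147.0484619140625), 85.95645141601562) [[456.0, -63.0], [603.0, -74.0], [613.0, 70.0], [466.0, 81.0]]
left [ 0.9891 -0.1473  0.5472  0.075 ] ang -8.47 (np.float64(239.5), 200) (np.float64(230.5), 280)
top [ 0.1513  0.9885  0.6428 -0.0381] ang 81.3 (252, np.float64(185.5)) (308, np.float64(190.5))
bot [ 0.15    0.9887  0.411  -0.0024] ang 81.37 (240, np.float64(285.5)) (308, np.float64(291.5))
```

View pics/crop1.png

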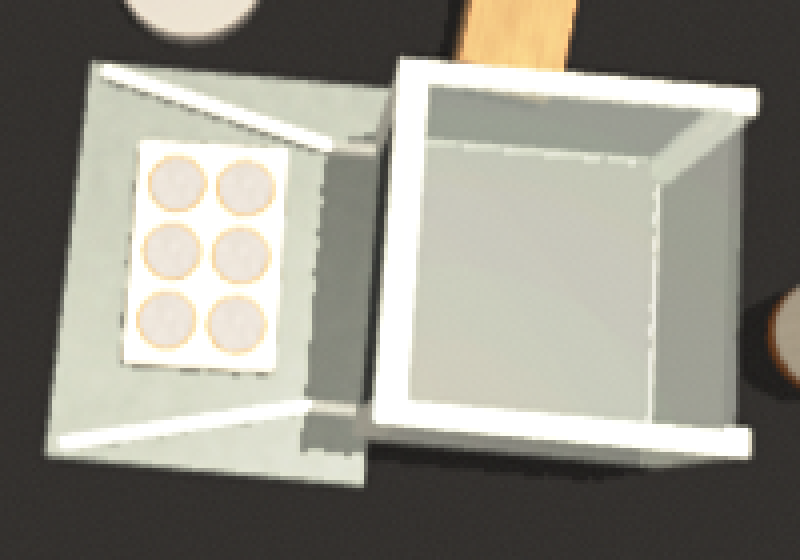

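The crop confirms the tray outline and the two rails. The plate is at crop (205,255), about 1.5° off the hood axis and just short of the flap's shadow. I get the hood origin at about (0.515,-0.097) with +x pointing at -98.6°. The plate is at hood x≈-0.093, y≈+0.004. The jog interface has no tilt, so the gripper body's clearance under the header matters. I'll move over the tray and look at the gripper there.

```bash
python3 -m jog '{"grip":[1,1,1,1,1,1,1,1],"offset":[[-0.32,-0.23,0],[-0.32,-0.23,0],[-0.32,-0.23,0],[-0.32,-0.23,0],[-0.32,-0.23,0],[-0.32,-0.23,0],[-0.32,-0.23,0],[-0.32,-0.23,0]],"spin":[0,0,0,0,0,0,0,0]}'; python3 -m jog '{"grip":[1,1,1,1,1,1,1,1],"offset":[[-0.32,-0.23,0],[-0.32,-0.23,0],[-0.32,-0.23,0],[-0.32,-0.23,0],[-0.32,-0.23,0],[-0.32,-0.23,0],[-0.32,-0.23,0],[-0.32,-0.23,0]],"spin":[0,0,0,0,0,0,0,0]}'
python3 -m jog '{"grip":[1,1,1,1,1,1,1,1,1,1],"offset":[[0,0,0],[0,0,0],[0,0,0],[0,0,0],[0,0,0],[0,0,0],[0,0,0],[0,0,0],[0,0,0],[0,0,0]],"spin":[0.039,0.039,0.039,0.039,0.039,0.039,0.039,0.039,0.039,0.039]}'
python3 -m jog '{"grip":[1,1,1],"offset":[[0,0,0],[0,0,0],[0,0,0]],"spin":[0.039,0.039,0]}'
cat >> h.py <<'E'
O=np.array([.515,-.097]);ex=np.array([-.150,-.9887]);ey=np.array([.9887,-.150])
def hood(p): q=np.asarray(p)[...,:2]-O; return np.stack([q@ex,q@ey],-1)
def st():
    s=ctrl.read_state();R=np.array(s["ee_rot"]);print("t",s["time_s"],"hood",hood(s["ee_pos"]).round(4),"tipz",round(s["ee_pos"][2]-.191,4),"yaw y",np.degrees(np.arctan2(R[1,1],R[0,1])).round(2),"F",np.round(s["wrist_force"],2),np.round(s["joint_pos"],1))
E
python3 - <<'E'
from h import *
st()
im,d=ctrl.grab_frame("scene");cv2.imwrite("pics/s1.png",im[:,:,::-1]);np.savez("s1.npz",im=im,d=d)
E
```

```text
time_s: 0.77
ee_pos: [0.3422, 0.3173, 0.4046]
ee_rot: [[-0.971, 0.237, -0.0], [0.237, 0.971, -0.0], [0.0, -0.0, -1.0]]
wrist_force: [0.4, 0.8, 0.7]
opening: 0.0912
grasp_force: 0.0
time_s: 1.43
ee_pos: [0.5473, 0.0776, 0.4044]
ee_rot: [[-0.971, 0.238, -0.001], [0.238, 0.971, 0.0], [0.001, 0.0, -1.0]]
wrist_force: [0.6, 1.3, 0.1]
opening: 0.0913
grasp_force: 0.0
time_s: 2.27
ee_pos: [0.5464, 0.0794, 0.4042]
ee_rot: [[-0.099, 0.995, -0.001], [0.995, 0.099, -0.0], [0.0, -0.001, -1.0]]
wrist_force: [-0.0, -0.6, -0.1]
opening: 0.0911
grasp_force: 0.0
time_s: 2.52
ee_pos: [0.5464, 0.0795, 0.4043]
ee_rot: [[0.141, 0.99, -0.001], [0.99, -0.141, -0.0], [-0.0, -0.001, -1.0]]
wrist_force: [0.1, -0.6, -0.1]
opening: 0.091
grasp_force: 0.0
t 2.5167 hood [-0.1792  0.0046] tipz 0.2133 yaw y -8.09 F [ 0.14 -0.62 -0.12] [ 7.1 16.3 92.7  0.  71.1 15.2]
```

View pics/s1.png

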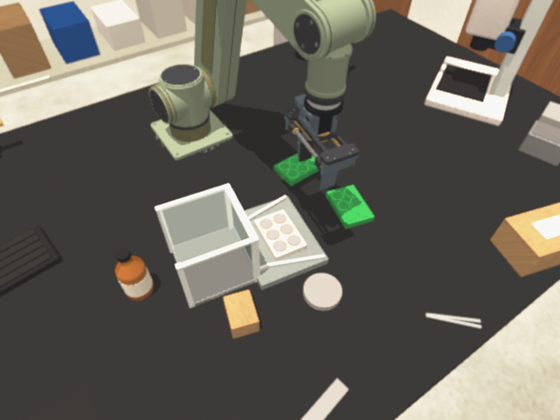

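The gripper hangs at about (322,150): a wide slotted bar along tool y with the fingers below it. I'll take its profile in the tool frame from the depth image.

```bash
python3 - <<'E'
from h import *
f=np.load("s1.npz");c=cam("scene");s=ctrl.read_state()
v,u=np.mgrid[80:260:1,250:400:1];P=world(c,np.c_[u.ravel(),v.ravel()],f["d"][80:260,250:400].ravel())
R=np.array(s["ee_rot"]);q=(P-np.array(s["ee_pos"]))@R
q=q[(np.abs(q[:,0])<.15)&(np.abs(q[:,1])<.15)&(q[:,2]<.21)&(q[:,2]>-.02)]*1000
for z0 in range(-20,210,10):
    k=q[(q[:,2]>=z0)&(q[:,2]<z0+10)]
    if len(k)>3: print(z0,len(k),"x",np.percentile(k[:,0],[2,98]).round(),"y",np.percentile(k[:,1],[2,98]).round())
E
```

```text
-20 116 x [-36.  18.] y [-7. 36.]
-10 130 x [-31.  18.] y [-7. 31.]
0 299 x [-37.  30.] y [-22.  37.]
10 174 x [-38.   2.] y [-50.  34.]
20 39 x [-38.   2.] y [-28.  17.]
30 102 x [-24.  21.] y [-38.  17.]
40 122 x [-23.  24.] y [-49.  17.]
50 181 x [-24.  25.] y [-47.  16.]
60 703 x [-36.  33.] y [-86.  87.]
70 512 x [-38.  30.] y [-82.  89.]
80 261 x [-38.  32.] y [-79.  87.]
90 279 x [-39.  27.] y [-75.  81.]
100 184 x [-39.  34.] y [-76.  82.]
110 31 x [-34.  37.] y [-52.  81.]
120 18 x [-18.   3.] y [-58. -48.]
130 43 x [-18.  12.] y [-57.  58.]
140 94 x [-18.  17.] y [-55.  58.]
150 84 x [-18.  15.] y [-55.  57.]
160 84 x [-18.  15.] y [-52.  56.]
170 85 x [-18.  14.] y [-53.  56.]
180 76 x [-18.  15.] y [-52.  54.]
```

```bash
python3 - <<'E'
from h import *
f=np.load("top0.npz");c=cam("top")
v,u=np.mgrid[180:295,305:420];uv=np.c_[u.ravel(),v.ravel()];P=world(c,uv,f["d"][180:295,305:420].ravel())
h=hood(P);z=P[:,2]
print("roof/header z pct",np.percentile(z[z>.12],[5,50,95]).round(3))
g=f["im"].max(2)
# left edge of header in the picture, cast at z=.167
pts=[]
for r in range(195,275,4):
    row=f["im"][r,300:350].min(1).astype(int); j=np.where(row>200)[0]
    if len(j): pts.append((300+j[0]-.5,r))
for zz in (.157,.167): print(zz,(hood(plane(c,pts,zz))*1000).round(1)[::3].tolist())
k=(z>.15)&(np.abs(h[:,1])<.06); print("high pts x",np.percentile(h[k,0]*1000,[0,1,5]).round(1),k.sum())
f=np.load("s1.npz");c=cam("scene");v,u=np.mgrid[180:310,150:270];P=world(c,np.c_[u.ravel(),v.ravel()],f["d"][180:310,150:270].ravel());h=hood(P);k=(P[:,2]>.152)&(P[:,2]<.172);print("scene hi x",np.percentile(h[k,0]*1000,[1,5,95,99]).round(1),"y",np.percentile(h[k,1]*1000,[1,99]).round(1),k.sum())
E
python3 -m jog '{"grip":[1,1,1,1,1,1],"offset":[[0,0,0.4],[0,0,0.4],[0,0,0.4],[0,0,0.3],[0,0,0.3],[0,0,0]],"spin":[0.002,0,0,0,0,0]}'; python3 -c "
from h import *
st()"
```

```text
roof/header z pct [0.163 0.165 0.168]
0.157 [[-1.7, 70.0], [-37.5, 42.0], [-2.3, 20.9], [-0.6, -3.0], [-0.9, -26.7], [-1.1, -50.2], [-1.4, -73.3]]
0.167 [[-2.5, 67.2], [-37.9, 39.6], [-3.1, 18.8], [-1.4, -4.8], [-1.7, -28.2], [-1.9, -51.3], [-2.2, -74.1]]
high pts x [-1.9 -0.6  6.2] 5380
scene hi x [ -0.3   7.1 161.8 168.2] y [-88.3  88.4] 5474
time_s: 3.07
ee_pos: [0.5442, 0.0792, 0.2192]
ee_rot: [[0.142, 0.99, -0.012], [0.99, -0.142, -0.001], [-0.003, -0.012, -1.0]]
wrist_force: [-0.2, -0.7, 0.4]
opening: 0.0911
grasp_force: 0.0
t 3.0667 hood [-0.1786  0.0024] tipz 0.0282 yaw y -8.17 F [-0.16 -0.68  0.41] [  7.1  26.7 106.7   0.   47.3  15.2]
```

```bash
python3 -m jog '{"grip":[1,1,1,1,1,1],"offset":[[-0.07,0,0],[-0.07,0,0],[-0.07,0,0],[-0.07,0,0],[-0.05,0,0],[0,0,0]],"spin":[0.002,0,0,0,0,0]}'; cat > pl.py <<'E'
from h import *
import sys
st()
for n in("top","scene"):
    im,d=ctrl.grab_frame(n);c=cam(n);cv2.imwrite(f"pics/{n}_{sys.argv[1]}.png",im[:,:,::-1])
    v,u=np.mgrid[0:420,0:560];P=world(c,np.c_[u.ravel(),v.ravel()],d.ravel());h=hood(P);z=P[:,2]
    k=(z>.034)&(z<.046)&(np.abs(h[:,1])<.068)&(h[:,0]>-.17)&(h[:,0]<0.0)&(im.reshape(-1,3).min(1)>140)
    m=np.zeros(420*560,np.uint8);m[k]=1;m=cv2.morphologyEx(m.reshape(420,560),cv2.MORPH_OPEN,np.ones((3,3)))
    q=hood(plane(c,np.argwhere(m)[:,::-1],.04)).astype(np.float32)*1000
    print(n,len(q),cv2.minAreaRect(q),"x",np.percentile(q[:,0],[1,99]).round(1))
E
python3 pl.py a
```

```text
time_s: 3.57
ee_pos: [0.5416, 0.0457, 0.2259]
ee_rot: [[0.152, 0.988, 0.002], [0.988, -0.152, -0.0], [0.0, 0.002, -1.0]]
wrist_force: [-0.3, 0.1, -0.4]
opening: 0.0911
grasp_force: 0.0
t 3.5667 hood [-0.1451  0.0049] tipz 0.0349 yaw y -8.76 F [-0.34  0.06 -0.4 ] [  3.6  25.6 107.5  -0.   46.8  12.4]
top 968 ((-62.38414764404297, 3.2585830688476562), (48.034210205078125, 127.59925079345703), 5.164205074310303) x [-89.9 -42.1]
scene 1402 ((-83.67792510986328, 3.819202423095703), (130.90777587890625, 87.46869659423828), 89.17996978759766) x [-126.   -41.6]
```

```bash
python3 -m jog '{"grip":[1,1,1,1,1,1],"offset":[[0,0,0.05],[0,0,0],[-0.2,0,0],[0.1,0,0],[0,0,0],[0,0,0]],"spin":[0,0,0,0,0,0]}'; python3 pl.py b
```

```text
time_s: 4.17
ee_pos: [0.5401, 0.0376, 0.2195]
ee_rot: [[0.15, 0.989, -0.0], [0.989, -0.15, 0.0], [0.0, -0.0, -1.0]]
wrist_force: [-1.1, 1.5, 0.6]
opening: 0.0914
grasp_force: 0.0
t 4.1667 hood [-0.1368  0.0047] tipz 0.0285 yaw y -8.65 F [-1.12  1.55  0.61] [  2.8  26.  108.1   0.   46.   11.4]
top 1203 ((-43.779319763183594, 3.7258148193359375), (59.520660400390625, 129.39443969726562), 4.364814281463623) x [-75.5 -17.6]
scene 1195 ((-61.183624267578125, 3.1191482543945312), (131.39439392089844, 84.51447296142578), 87.94258880615234) x [-101.4  -21.2]
```

```bash
cat > v.py <<'E'
from h import *
s=ctrl.read_state();print("dq",np.round(s["dq"],2));st()
E
python3 -m jog '{"grip":[1],"offset":[[0.2,0,0]],"spin":[0]}' >/dev/null; python3 v.py;python3 -m jog '{"grip":[1],"offset":[[0,0,0]],"spin":[0]}' >/dev/null; python3 v.py; python3 -m jog '{"grip":[1,1],"offset":[[0.4,0,0],[0.4,0,0]],"spin":[0,0]}' >/dev/null; python3 v.py;python3 -m jog '{"grip":[1],"offset":[[0,0,0]],"spin":[0]}' >/dev/null; python3 v.py
```

```text
dq [26.89  4.25 -8.73  1.8   3.35 26.58]
t 4.35 hood [-0.1548  0.0045] tipz 0.0286 yaw y -8.8 F [-0.06  0.77 -0.7 ] [ 4.600e+00  2.630e+01  1.075e+02 -1.000e-01  4.630e+01  1.350e+01]
dq [-1.49 -0.24  0.75 -1.88  0.24 -2.43]
t 4.4333 hood [-0.158   0.0049] tipz 0.0288 yaw y -8.63 F [ 0.01 -0.28 -0.  ] [4.900e+00 2.630e+01 1.074e+02 1.000e-01 4.630e+01 1.350e+01]
dq [ 47.64  12.61 -24.96   0.24  10.88  45.53]
t 4.6 hood [-0.2358  0.0049] tipz 0.0288 yaw y -8.86 F [ 0.11 -0.11 -0.1 ] [ 12.6  28.1 103.9  -0.   48.   21.4]
dq [-3.64 -0.97  2.88 -3.87  1.08 -4.19]
t 4.6833 hood [-0.2411  0.0052] tipz 0.0291 yaw y -8.46 F [0.15 0.33 0.22] [ 13.   28.2 103.7   0.2  47.9  21.4]
```

Measured tracking is linear, with an end speed of 0.25 m/s. The slide test implies friction of about 0.6, so a flick wouldn't carry the plate the last 30 mm. A vertical tool puts the body against the header first, so I need tilt. I'll check whether the arm leans at the reach limit, along the hood's axis direction.

```bash
python3 -m jog '{"grip":[1,1,1,1,1,1,1,1,1,1],"offset":[[0,0,-0.4],[0,0,-0.4],[0,0,-0.4],[0,0,-0.4],[-0.2,0,-0.3],[-0.38,-0.08,0],[-0.38,-0.08,0],[-0.38,-0.08,0],[-0.38,-0.08,0],[-0.38,-0.08,0]],"spin":[0,0,0,0,0,0,0,0,0,0]}' >/dev/null; python3 v.py
python3 -m jog '{"grip":[1,1,1,1,1,1,1,1,1,1],"offset":[[-0.38,-0.08,0],[-0.38,-0.08,0],[-0.38,-0.08,0],[-0.38,-0.08,0],[-0.38,-0.08,0],[-0.38,-0.08,0],[-0.38,-0.08,0],[-0.2,-0.35,0],[-0.2,-0.35,0],[-0.2,-0.35,0]],"spin":[0,0,0,0,0,0,0,0,0,0]}'>/dev/null; python3 v.py
python3 -m jog '{"grip":[1,1,1,1,1,1,1,1,1],"offset":[[-0.2,-0.35,0],[-0.2,-0.35,0],[-0.2,-0.35,0],[-0.2,-0.35,0],[-0.2,-0.35,0],[-0.2,-0.35,0],[-0.2,-0.35,0],[-0.2,-0.35,0],[-0.2,-0.35,0]],"spin":[0,0,0,0,0,0,0,0,0]}'; python3 v.py
```

```text
dq [-53.19 -10.49  13.33  -0.21  -3.61 -52.28]
t 5.5167 hood [-0.0244 -0.0366] tipz 0.2188 yaw y -8.63 F [-0.26 -0.59 -1.07] [ -9.3  10.2 100.1  -0.   69.7  -0.7]
dq [-57.68 -14.38  16.86  -0.25  -3.52 -56.97]
t 6.35 hood [ 0.3006 -0.1988] tipz 0.2183 yaw y -8.65 F [-0.73 -1.14  0.44] [-54.6   7.3 103.7  -0.   69.  -45.9]
time_s: 7.1
ee_pos: [-0.0656, -0.4938, 0.4097]
ee_rot: [[0.151, 0.989, -0.0], [0.989, -0.151, 0.0], [0.0, -0.0, -1.0]]
wrist_force: [-0.4, -0.8, 0.5]
opening: 0.0912
grasp_force: 0.0
dq [-49.69  20.13 -25.8    0.33   5.01 -49.33]
t 7.1 hood [ 0.4794 -0.5145] tipz 0.2187 yaw y -8.69 F [-0.38 -0.8   0.45] [-98.9  11.2  98.8  -0.   70.  -90.2]
```

```bash
python3 -m jog '{"grip":[1,1,1,1,1,1,1,1,1,1],"offset":[[-0.4,0,0],[-0.4,0,0],[-0.4,0,0],[-0.4,0,0],[-0.4,0,0],[-0.4,0,0],[-0.4,0,0],[-0.4,0,0],[-0.4,0,0],[-0.4,0,0]],"spin":[0,0,0,0,0,0,0,0,0,0]}'; python3 v.py
python3 -m jog '{"grip":[1,1,1,1],"offset":[[-0.4,0,0],[-0.4,0,0],[-0.4,0,0],[-0.4,0,0]],"spin":[0,0,0,0]}'; python3 v.py
```

```text
time_s: 7.93
ee_pos: [-0.1227, -0.8783, 0.4091]
ee_rot: [[0.151, 0.989, -0.0], [0.989, -0.151, 0.001], [0.001, -0.0, -1.0]]
wrist_force: [0.5, -1.7, 0.7]
opening: 0.0913
grasp_force: 0.0
dq [-4.0000e-02  5.9710e+01 -1.2723e+02  2.0000e-02  6.7220e+01  9.0000e-02]
t 7.9333 hood [ 0.8681 -0.5133] tipz 0.2181 yaw y -8.68 F [ 0.53 -1.71  0.74] [-98.7  53.1  25.4  -0.  101.5 -90. ]
time_s: 8.27
ee_pos: [-0.1316, -0.9283, 0.3711]
ee_rot: [[0.151, 0.989, -0.01], [0.986, -0.151, -0.072], [-0.072, 0.0, -0.997]]
wrist_force: [-0.1, 1.3, -0.2]
opening: 0.0915
grasp_force: 0.0
dq [ -0.37   5.26  -1.55   0.24 -24.78  -0.32]
t 8.2667 hood [ 0.9189 -0.5146] tipz 0.1801 yaw y -8.68 F [-0.06  1.3  -0.17] [-98.8  61.4  12.5   0.  102.  -90.1]
```

It does lean: the tool tilts outward, which is the direction I need. I want about 25°.

```bash
python3 -m jog '{"grip":[1,1,1,1],"offset":[[-0.4,0,0],[-0.4,0,0],[-0.4,0,0],[-0.4,0,0]],"spin":[0,0,0,0]}'; python3 v.py
```

```text
time_s: 8.6
ee_pos: [-0.1369, -0.9538, 0.3471]
ee_rot: [[0.149, 0.989, -0.026], [0.972, -0.151, -0.179], [-0.181, 0.001, -0.983]]
wrist_force: [-0.4, 0.2, 0.1]
opening: 0.0914
grasp_force: 0.0
dq [ -0.27   4.16  -0.08   0.3  -22.63  -0.2 ]
t 8.6 hood [ 0.9449 -0.516 ] tipz 0.1561 yaw y -8.67 F [-0.39  0.17  0.07] [-98.9  63.   12.4   0.1  94.2 -90.2]
```

```bash
python3 -m jog '{"grip":[1,1,1,1,1,1,1],"offset":[[-0.4,0,0],[-0.4,0,0],[-0.4,0,0],[-0.4,0,0],[-0.4,0,0],[-0.4,0,0],[-0.4,0,0]],"spin":[0,0,0,0,0,0,0]}'; python3 v.py
```

```text
time_s: 9.18
ee_pos: [-0.144, -0.9858, 0.3379]
ee_rot: [[0.141, 0.989, -0.052], [0.92, -0.15, -0.361], [-0.365, 0.003, -0.931]]
wrist_force: [-0.1, -0.4, -0.6]
opening: 0.0911
grasp_force: 0.0
dq [ -0.2   -0.22  -0.16   0.35 -18.87  -0.16]
t 9.1833 hood [ 0.9776 -0.5182] tipz 0.1469 yaw y -8.65 F [-0.09 -0.4  -0.57] [-99.   64.   12.4   0.3  82.2 -90.3]
```

```bash
python3 -m jog '{"grip":[1,1,1,1,1,1],"offset":[[-0.4,0,0],[-0.4,0,0],[-0.4,0,0],[0.36,0,-0.17],[0.36,0,-0.17],[0.36,0,-0.17]],"spin":[0,0,0,0,0,0]}'; python3 v.py
```

```text
time_s: 9.68
ee_pos: [-0.1341, -0.9171, 0.3467]
ee_rot: [[0.136, 0.989, -0.063], [0.887, -0.15, -0.436], [-0.441, 0.004, -0.898]]
wrist_force: [-0.2, 0.1, 0.5]
opening: 0.091
grasp_force: 0.0
dq [-8.000e-02 -6.156e+01  1.269e+02  4.800e-01 -6.701e+01 -8.800e-01]
t 9.6833 hood [ 0.9082 -0.5187] tipz 0.1557 yaw y -8.63 F [-0.24  0.1   0.51] [-99.1  49.2  44.2   0.4  60.4 -90.5]
```

```bash
python3 -m jog '{"grip":[1,1,1,1,1,1,1,1,1,1],"offset":[[0.316,0,-0.266],[0.316,0,-0.266],[0.316,0,-0.266],[0.316,0,-0.266],[0.316,0,-0.266],[0.36,0,-0.176],[0.36,0,-0.176],[0.36,0,-0.176],[0.36,0,-0.176],[0.36,0,-0.176]],"spin":[0,0,0,0,0,0,0,0,0,0]}'>/dev/null; python3 v.py
python3 -m jog '{"grip":[1,1,1,1,1,1,1,1,1,1],"offset":[[0.21,0.317,-0.103],[0.21,0.317,-0.103],[0.21,0.317,-0.103],[0.21,0.317,-0.103],[0.21,0.317,-0.103],[0.21,0.317,-0.103],[0.21,0.317,-0.103],[0.21,0.317,-0.103],[0.21,0.317,-0.103],[0.21,0.317,-0.103]],"spin":[0,0,0,0,0,0,0,0,0,0]}'; python3 v.py
```

```text
dq [ -0.84 -43.27  55.36   0.82 -13.03  -1.41]
t 10.5167 hood [ 0.5053 -0.5186] tipz 0.2078 yaw y -8.62 F [-0.14  0.48 -0.2 ] [-99.5   8.9 105.7   0.9  39.2 -91.4]
time_s: 11.35
ee_pos: [0.276, -0.3361, 0.4004]
ee_rot: [[0.136, 0.989, -0.062], [0.886, -0.15, -0.438], [-0.442, 0.005, -0.897]]
wrist_force: [-0.3, -1.5, -1.2]
opening: 0.0911
grasp_force: 0.0
dq [ 67.31  12.73 -13.88 -16.4   27.36  69.61]
t 11.35 hood [ 0.2723 -0.2004] tipz 0.2094 yaw y -8.61 F [-0.31 -1.47 -1.15] [-45.4   2.7 112.6 -26.8  51.2 -22.2]
```

```bash
python3 -m jog '{"grip":[1,1,1,1,1,1,1],"offset":[[0.335,0.146,-0.164],[0.335,0.146,-0.164],[0.335,0.146,-0.164],[0.335,0.146,-0.164],[0.335,0.146,-0.164],[0.335,0.146,-0.164],[0.335,0.146,-0.164]],"spin":[0,0,0,0,0,0,0]}'>/dev/null; python3 v.py
python3 -m jog '{"grip":[1,1,1,1,1,1,1,1],"offset":[[0.335,0.146,-0.164],[0.335,0.146,-0.164],[0.335,0.146,-0.164],[0.335,0.146,-0.164],[0.335,0.146,-0.164],[0.335,0.146,-0.164],[0.335,0.146,-0.164],[0,0,0]],"spin":[0,0,0,0,0,0,0,0]}'; python3 v.py
```

```text
dq [ 60.85  18.39 -21.15   6.2   28.11  50.44]
t 11.9333 hood [ 0.0109 -0.099 ] tipz 0.2093 yaw y -8.59 F [ 0.11 -0.93  0.11] [ -5.5   5.6 109.4 -28.2  68.8  14.4]
time_s: 12.6
ee_pos: [0.5583, 0.1529, 0.3988]
ee_rot: [[0.133, 0.989, -0.058], [0.889, -0.145, -0.434], [-0.437, 0.006, -0.899]]
wrist_force: [-0.2, -0.5, -0.6]
opening: 0.0913
grasp_force: 0.0
dq [-3.25 -3.19  5.97 -3.43  2.19 -1.96]
t 12.6 hood [-0.2536  0.0053] tipz 0.2078 yaw y -8.31 F [-0.19 -0.48 -0.55] [ 19.8  21.9  87.3 -23.   84.   33.3]
```

```bash
cat >> h.py <<'E'
def tip():
    s=ctrl.read_state();R=np.array(s["ee_rot"]);p=np.array(s["ee_pos"])
    for n,u in(("front",.017),("back",-.017)):
        q=p+R@np.array([-u,0,.191]);print(n,"hood",hood(q).round(4),"z",q[2].round(4),end=" | ")
    q=p+R@np.array([-.038,0,.112]);print("slab",hood(q).round(3),q[2].round(3),"F",np.round(s["wrist_force"],1),"t",s["time_s"])
E
python3 -m jog '{"grip":[1,1,1,1,1,1],"offset":[[0.175,0,0.36],[0.175,0,0.36],[0.175,0,0.36],[0.175,0,0.36],[0.087,0,0.18],[0,0,0]],"spin":[0,0,0,0,0,0]}'>/dev/null; python3 -c "
from h import *
tip()"; python3 pl.py c
```

```text
front hood [-0.1459  0.0017] z 0.0518 | back hood [-0.1764  0.0016] z 0.0367 | slab [-0.162  0.002] 0.132 F [-0.5 -0.2 -0.5] t 13.1
t 13.1 hood [-0.2461  0.0025] tipz 0.0243 yaw y -8.65 F [-0.55 -0.25 -0.47] [ 19.3  31.6 100.6 -25.9  63.5  42.8]
top 2062 ((-59.43134689331055, 3.123199462890625), (84.6860122680664, 127.00740051269531), 0.04996107891201973) x [-100.9  -17.9]
scene 1198 ((-59.42353820800781, 3.9472808837890625), (85.02460479736328, 130.79144287109375), 0.029176630079746246) x [-101.4  -21.3]
```

View pics/scene_c.png

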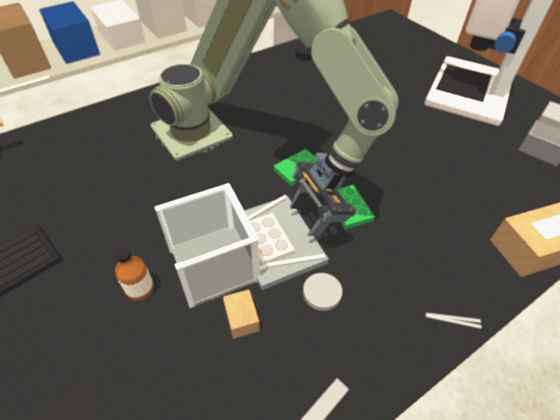

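The scene view shows the tilted gripper at (325,200) over the tray's outer end. The plate at (268,235) is square to the hood, with its rear at about -102 mm, and the bystanders are clear. Next I lower and close in.

```bash
python3 -m jog '{"grip":[1,1,1],"offset":[[0.062,0,0.128],[0,0,0],[0,0,0]],"spin":[0,0,0]}'>/dev/null; python3 -c "
from h import *
tip()"
python3 -m jog '{"grip":[1,1,1,1,1],"offset":[[-0.135,0,0.066],[-0.135,0,0.066],[-0.09,0,0.044],[0,0,0],[0,0,0]],"spin":[0,0,0,0,0]}'>/dev/null; python3 -c "
from h import *
tip()"
```

```text
front hood [-0.1479  0.0056] z 0.0433 | back hood [-0.1785  0.0057] z 0.0284 | slab [-0.164  0.005] 0.124 F [ 0.5 -0.5 -0.1] t 13.45
front hood [-0.1067  0.0047] z 0.0422 | back hood [-0.1372  0.0049] z 0.0272 | slab [-0.123  0.004] 0.122 F [-0.2  0.3  0.4] t 13.8667
```

```bash
python3 -m jog '{"grip":[1,1,1],"offset":[[0.026,0,0.052],[0,0,0],[0,0,0]],"spin":[0,0,0]}'>/dev/null; python3 -c "
from h import *
tip()"
python3 -m jog '{"grip":[1,1,1,1,1,1],"offset":[[-0.09,0,0.044],[-0.09,0,0.044],[-0.09,0,0.044],[-0.09,0,0.044],[0,0,0],[0,0,0]],"spin":[0,0,0,0,0,0]}'>/dev/null; python3 -c "
from h import *
tip()"; python3 pl.py d
```

```text
front hood [-0.108   0.0047] z 0.0354 | back hood [-0.1385  0.0048] z 0.0204 | slab [-0.124  0.004] 0.116 F [-0.3 -0.6  0. ] t 14.1167
front hood [-0.0666  0.0045] z 0.0361 | back hood [-0.0971  0.0047] z 0.0211 | slab [-0.083  0.004] 0.116 F [-0.1  0.3 -0.3] t 14.6167
t 14.6167 hood [-0.1662  0.0041] tipz 0.009 yaw y -8.74 F [-0.14  0.26 -0.33] [ 12.1  30.5 106.2 -29.6  56.8  40.2]
top 1239 ((-31.524839401245117, 2.2766799926757812), (127.00033569335938, 62.8083610534668), 89.90913391113281) x [-62.5  -2.5]
scene 567 ((-49.06727981567383, 4.570556640625), (131.91908264160156, 47.270721435546875), 78.93597412109375) x [-62.9 -17.7]
```

```bash
python3 -m jog '{"grip":[1,1,1,1,1,1,1,1],"offset":[[-0.09,0,0.044],[-0.09,0,0.044],[-0.09,0,0.044],[-0.09,0,0.044],[-0.09,0,0.044],[-0.045,0,0.022],[0,0,0],[0,0,0]],"spin":[0,0,0,0,0,0,0,0]}'>/dev/null; python3 -c "
from h import *
tip()"; python3 pl.py e
```

```text
front hood [-0.0119  0.0046] z 0.0361 | back hood [-0.0425  0.0047] z 0.0211 | slab [-0.028  0.004] 0.116 F [-0.  -0.1 -1. ] t 15.3833
t 15.3833 hood [-0.1115  0.004 ] tipz 0.009 yaw y -8.7 F [-0.01 -0.09 -1.01] [  6.7  29.3 108.7 -31.9  53.8  37.3]
top 223 ((-5.355792999267578, 0.4702949523925781), (9.747565269470215, 125.72624206542969), 0.391325443983078) x [-9.8 -0.3]Traceback (most recent call last):
  File "pl.py", line 9, in <module>
    q=hood(plane(c,np.argwhere(m)[:,::-1],.04)).astype(np.float32)*1000
           ~~~~~^^^^^^^^^^^^^^^^^^^^^^^^^^^^^^
  File "h.py", line 10, in plane
    o,d=ray(c,uv); return o+d*((z-o[2])/d[:,2])[:,None]
        ~~~^^^^^^
  File "h.py", line 7, in ray
    p=cv2.undistortPoints(np.array(uv,float).reshape(-1,1,2),K,np.array([k1,0,0,0,0.])).reshape(-1,2)
      ~~~~~~~~~~~~~~~~~~~^^^^^^^^^^^^^^^^^^^^^^^^^^^^^^^^^^^^^^^^^^^^^^^^^^^^^^^^^^^^^^
cv2.error: OpenCV(4.12.0) /io/opencv/modules/calib3d/src/undistort.dispatch.cpp:347: error: (-215:Assertion failed) CV_IS_MAT(_src) && CV_IS_MAT(_dst) && (_src->rows == 1 || _src->cols == 1) && (_dst->rows == 1 || _dst->cols == 1) && _src->cols + _src->rows - 1 == _dst->rows + _dst->cols - 1 && (CV_MAT_TYPE(_src->type) == CV_32FC2 || CV_MAT_TYPE(_src->type) == CV_64FC2) && (CV_MAT_TYPE(_dst->type) == CV_32FC2 || CV_MAT_TYPE(_dst->type) == CV_64FC2) in function 'cvUndistortPointsInternal'
```

```bash
python3 - <<'E'
import cv2
a=cv2.imread("pics/scene_e.png")[160:310,140:340];b=cv2.imread("pics/top_e.png")[160:310,220:420]
cv2.imwrite("pics/e2.png",cv2.resize(cv2.hconcat([a,b]),None,fx=2,fy=2,interpolation=cv2.INTER_CUBIC))
E
```

```text
(no output)
```

View pics/e2.png

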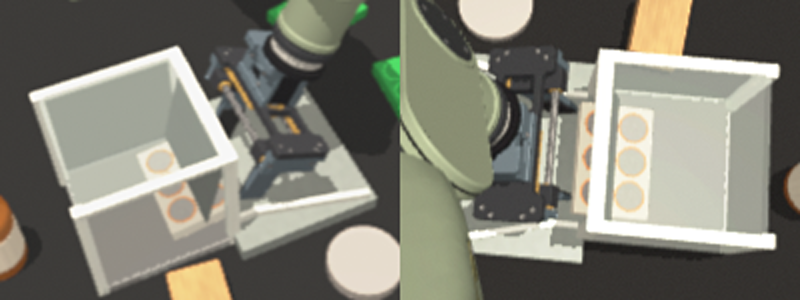

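The left half (scene) shows the flap open on the plate, which is nose-down inside the hood. The right half (top) shows its rear strip still in front of the header at about (585,150). The last 20 mm go next.

```bash
python3 -m jog '{"grip":[1,1,1,1,1,1],"offset":[[-0.045,0,0.022],[-0.045,0,0.022],[-0.045,0,0.022],[-0.045,0,0.022],[0,0,0],[0,0,0]],"spin":[0,0,0,0,0,0]}'>/dev/null; cat > look.py <<'E'
from h import *
import sys
tip()
im,d=ctrl.grab_frame("top");c=cam("top");cv2.imwrite(f"pics/top_{sys.argv[1]}.png",im[:,:,::-1])
sc,_=ctrl.grab_frame("scene");a=sc[160:310,140:340];b=im[160:310,220:420]
cv2.imwrite(f"pics/{sys.argv[1]}2.png",cv2.resize(cv2.hconcat([a,b]),None,fx=2,fy=2,interpolation=cv2.INTER_CUBIC)[:,:,::-1])
# plate is warm white: r-b large (seen through the clear roof)
m=((im[:,:,0].astype(int)-im[:,:,2])>14)&(im.min(2)>120); m[:,:322]=0;m[:,396:]=0;m[:192]=0;m[278:]=0
m=cv2.morphologyEx(m.astype(np.uint8),cv2.MORPH_CLOSE,np.ones((5,5)));m=cv2.morphologyEx(m,cv2.MORPH_OPEN,np.ones((3,3)))
q=hood(plane(c,np.argwhere(m>0)[:,::-1],.031)).astype(np.float32)*1000
print(len(q),cv2.minAreaRect(q))
E
python3 look.py f
```

```text
front hood [0.008  0.0046] z 0.0362 | back hood [-0.0225  0.0047] z 0.0212 | slab [-0.008  0.004] 0.116 F [ 0.3 -0.5  0.4] t 15.9833
2750 ((106.02632904052734, 25.234580993652344), (184.14830017089844, 159.56932067871094), 89.46928405761719)
```

View pics/f2.png

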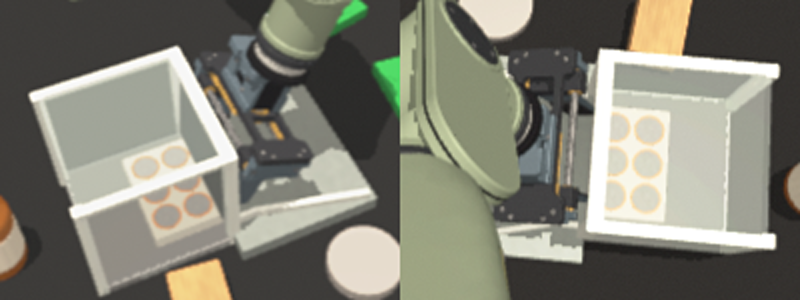

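The plate is now almost wholly inside; its front edge is at top pixel (355,240). I'll compute x from that edge.

```bash
python3 - <<'E'
from h import *
c=cam("top");im=cv2.imread("pics/top_f.png").astype(int)
for r in (222,235,248,260):
    row=im[r,335:375];g=row.min(1);j=np.argmin(np.diff(g[12:28]))+12
    print(r,335+j+.5,g[10:30:2],[(hood(plane(c,[(335+j+.5,r)],z))*1000).round(1).tolist() for z in(.031,.040)])
E
```

```text
222 354.5 [200 200 200 180 232 189 189 189 187 186] [[[94.9, 48.3]], [[93.3, 46.4]]]
235 353.5 [184 203 232 232 230 188 188 188 188 190] [[[94.1, 17.9]], [[92.5, 16.3]]]
248 352.5 [186 195 228 233 202 190 190 190 190 190] [[[93.3, -12.0]], [[91.7, -13.3]]]
260 352.5 [200 201 190 234 195 189 190 191 189 190] [[[94.7, -39.0]], [[93.1, -40.0]]]
```

The front edge is at about 94 mm, so the rear is at about 8 mm, past the sill. I draw back.

```bash
python3 -m jog '{"grip":[1,1,1,1,1,1,1,1,1,1],"offset":[[0.09,0,-0.044],[0.18,0,-0.088],[0.27,0,-0.132],[0.27,0,-0.132],[0.27,0,-0.132],[0.18,0,-0.2],[0,0,-0.2],[0,0,-0.2],[0,0,-0.2],[0,0,0]],"spin":[0,0,0,0,0,0,0,0,0,0]}'>/dev/null; python3 -m jog '{"grip":[1,1,1,1,1,1,1,1,1,1],"offset":[[0,0,0],[0,0,0],[0,0,0],[0,0,0],[0,0,0],[0,0,0],[0,0,0],[0,0,0],[0,0,0],[0,0,0]],"spin":[0,0,0,0,0,0,0,0,0,0]}'; python3 look.py g
```

```text
time_s: 17.75
ee_pos: [0.5584, 0.1631, 0.2637]
ee_rot: [[0.137, 0.989, -0.063], [0.887, -0.15, -0.437], [-0.441, 0.004, -0.897]]
wrist_force: [1.2, 0.3, -0.1]
opening: 0.0913
grasp_force: 0.0
front hood [-0.1641  0.0046] z 0.0997 | back hood [-0.1946  0.0046] z 0.0847 | slab [-0.18   0.004] 0.18 F [ 1.2  0.3 -0.1] t 17.75
2780 ((106.02632904052734, 25.234580993652344), (184.14830017089844, 159.56932067871094), 89.46928405761719)
```

View pics/g2.png

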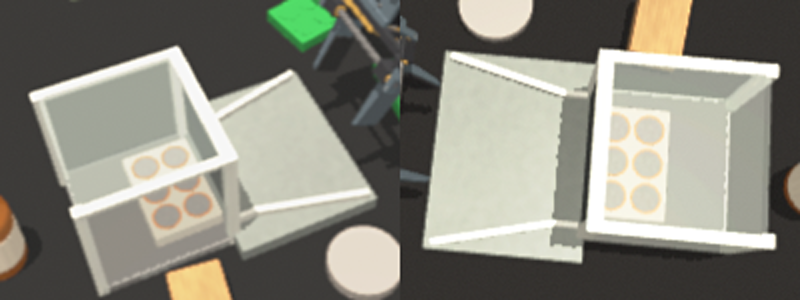

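The plate lies inside the hood on the bay floor, the tray is empty and the bystanders haven't moved. I'll check the plate's flatness and the flap with the wrist view and depth.

```bash
python3 - <<'E'
from h import *
for n,box in(("top",(210,275,326,352)),("scene",(225,285,195,255))):
    im,d=ctrl.grab_frame(n);c=cam(n);v,u=np.mgrid[box[0]:box[1],box[2]:box[3]]
    P=world(c,np.c_[u.ravel(),v.ravel()],d[v,u].ravel());h=hood(P)*1000;z=P[:,2]*1000
    k=(z>24)&(z<50)&(np.abs(h[:,1])<62)&(h[:,0]>0)&(h[:,0]<110);print(n,np.percentile(z,[5,50,95]).round(),k.sum())
    if k.sum()>50:
        A=np.c_[h[k],np.ones(k.sum())];r=np.linalg.lstsq(A,z[k],rcond=None)[0];print("slope",r.round(3),"x",np.percentile(h[k,0],[2,98]).round(1),np.median(z[k]))
    k=(z>38)&(z<150)&(np.abs(h[:,1])<65)&(h[:,0]>-10)&(h[:,0]<60);print("flap pts",k.sum(),np.percentile(h[k,0],[5,50,95]).round(1) if k.sum() else "")
im,d=ctrl.grab_frame("wrist");cv2.imwrite("pics/w.png",im[:,:,::-1]);c=cam("wrist")
v,u=np.mgrid[0:420:2,0:560:2];P=world(c,np.c_[u.ravel(),v.ravel()],d[v,u].ravel());h=hood(P)*1000;z=P[:,2]*1000
k=(z>45)&(z<145)&(np.abs(h[:,1])<60)&(h[:,0]>-20)&(h[:,0]<100)&(im[v,u].max(2).ravel()<130)
print("wrist flap",k.sum(),np.percentile(h[k,0],[5,50,95]).round(1) if k.sum() else "")
E
```

```text
top [163. 165. 167.] 0
flap pts 0 
scene [ 40. 155. 168.] 0
flap pts 0 
wrist flap 698 [-0.5  0.7  2. ]
```

View pics/w.png

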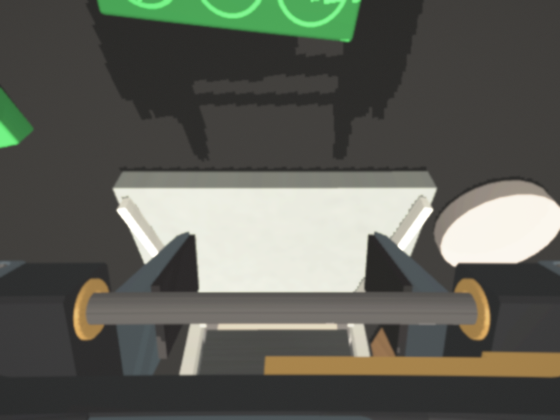

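In the wrist view, through the fingers, the flap hangs plumb between the rails at about (275,350); its depth points lie at x = -0.5 to 2 mm, so it's shut. Now I check the plate's flatness by locating the wells in both views.

```bash
python3 - <<'E'
from h import *
out=[]
for n,(r0,r1,c0,c1) in(("top",(205,278,318,362)),("scene",(225,290,190,262))):
    im,_=ctrl.grab_frame(n);c=cam(n);a=im[r0:r1,c0:c1]
    b=cv2.resize(a,None,fx=8,fy=8,interpolation=cv2.INTER_CUBIC);out.append(b[:520,:350] if n=="top" else b[:520,:450])
cv2.imwrite("pics/wells.png",cv2.hconcat(out)[:,:,::-1])
E
```

```text
(no output)
```

View pics/wells.png

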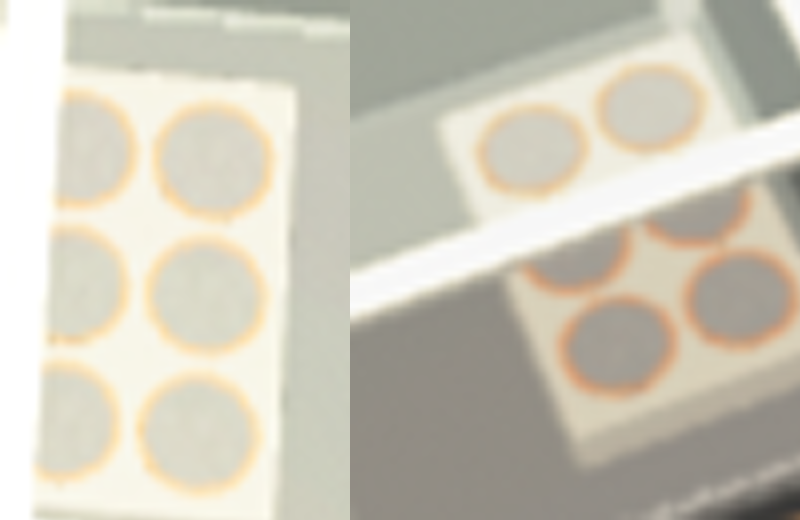

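```bash
python3 - <<'E'
from h import *
ct,cs=cam("top"),cam("scene")
T=np.array([(199,433),(61,420),(213,160),(76,150)])/8-.44+[318,205];S=np.array([(181,148),(300,107),(267,345),(390,299)])/8-.44+[190,225]
o1,d1=ray(ct,T);o2,d2=ray(cs,S)
for a,b,n in zip(d1,d2,["front-","rear-","front+","rear+"]):
    s=np.linalg.lstsq(np.c_[a,-b],o2-o1,rcond=None)[0];p=o1+a*s[0];q=o2+b*s[1];m=(p+q)/2;print(n,(hood(m)*1000).round(1),"z",(m[2]*1000).round(1),"gap",np.linalg.norm(p-q)*1000)
E
```

```text
front- [ 71.6 -38.6] z 34.6 gap 0.32717539690152175
rear- [ 32.7 -38.4] z 34.3 gap 0.13043405810739053
front+ [71.6 39.5] z 33.7 gap 0.884806174955141
rear+ [32.5 39. ] z 32.8 gap 0.7847863439514844
```

The front and rear wells are at the same height (33–35 mm), so the plate lies flat, with its centre at x≈50 mm. I'm handing in.

```bash
python3 -c "
from plant import ctrl
print(ctrl.close_job())"
```

```text
the job is handed in; nothing more can be done
None
```

I handed the job in at about 18 s of the 42 s (no verdict came back): the plate lies flat on the bay floor, centre about 50 mm past the flap plane, the flap hangs shut, and the bottle, dish and carton look unmoved; the jog command cannot tilt the tool, so I got the tilt needed under the header (about 26°) by running the arm against its reach limit.

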